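Put the stacked HPLC column boxes away

ROBOT

A 6-joint arm with a two-finger parallel gripper is mounted at the origin on the work surface. World frame = base frame: x ahead of the robot, y to its left, z up, the work surface at z = 0. Lengths are in mm, angles in rad, forces in N, time in s.
With the tool pointing down it reaches from about 250 to 775 mm from the base axis. Payload 8.9 kg.
Tool frame: the origin (TCP) lies midway between the tips of the shut fingers; the grasp point (between the pads) lies 19 mm behind it; z points along the fingers, y is the line along which they close (so a half turn about z gives the same grasp; the last joint's range is limited). The gripper opens to 85 mm and grips with 20 to 120 N. Pads are 22 mm wide; open, the fingers measure 114 mm over their backs; the gripper's body (76 mm by 85 mm) begins 54 mm behind the grasp point. The pads swing forward as they close: fully open they stand 13 mm farther back than shut.
Start: joints at [1.054, 0.291, -0.153, 1.127, 0, 1.431], TCP at [193.654, 487.977, 231.305] pointing down, gripper open.
Joint ranges: [-2.52, 2.52], [-0.91, 1.74], [-1.3, 1.37], [-1.96, 2.02], [-1.52, 1.47], [-3.14, 3.14]. Speed limits (rad/s): [2.22, 2.22, 2.79, 3.14, 3.14, 3.14].

INTERFACE

Orientations are given as a unit quaternion [w, x, y, z].
In Python, from bench import r gives the robot as it stands.
- The arm moves only by the tool jog_arm, never from a script. Its argument "increments" is a list of rows, each a list of 7 numbers: the shift along the tool's x, y, z as a fraction of full scale, then the turn, a rotation vector about the tool's x, y, z as a fraction of full scale, then the opening, from 0 (shut) to 1 (fully open). A call has 1 to 12 rows; each row shifts and turns the commanded pose from where the row before left it, along the tool's axes as they then stand; what a row does not reach is not made up. Full scale, the value 1, is 0.04 m for a shift and 45 degrees for a turn. A row lasts 1/10 s, in which the tool goes at most 50 mm and 8.59 degrees, less where a joint would pass 70% of its speed; a pose out of reach is approached as far as the arm can. A call with a number of a shift or a turn outside -1 to 1 is refused whole. A call with a gripper value outside its range is refused whole. The fingers move at their own pace and stop on an object; "grip_force" is the grip in N (left out, the last holds). Time passes only in rows, so rows that do not move let the fingers close. It gives the time, the measured TCP pose, the force, the opening and the grip force at its end, in the units of the state.
- r.observe(): the state, without advancing time (a new reading comes with each control period).
- r.camera(name): name is "side" or "top"; returns the picture (480x640x3 uint8, red, green, blue); there is no depth.
- r.get_calibration(name): a dict with "fx", "fy", "cx", "cy" (pixels), "camera_from_world" (4x4, takes a point from world to camera coordinates). Camera axes: x right, y down, z forward; pixel columns grow to the right and rows downward; lengths in mm; the calibration is good to about 2 mm. A picture is of the moment at which its call begins. get_calibration takes no time and is no camera call.
- r.close_job(): hands the job in; it is judged then, once.
The state is a dict: "t": time; "joints": joint angles; "dq": joint speeds; "joint_efforts": joint torques, N m; "tcp_pos": TCP position; "ee_rot": TCP orientation; "contact_force": force on the tool from outside, world axes, zero at the start; "torque": the same for the moment, N m; "width": finger opening in mm; "grip_force": force on a finger pad.
Only numpy, scipy, OpenCV 4.12 (cv2) and the standard library are available. Lean on these libraries where they do the work, as an engineer would, in place of code of your own. Each camera call takes 0.05 s, during which the arm holds its last target. There are 200 camera calls.

TASK

Put away the stack of four HPLC column boxes on the bench: take it apart and lay each box, lid up, flat on the floor of the storage tray made to its own length (either way round). Packed columns do not stand shocks, so set the boxes down instead of letting them drop or fall, and leave the two glass vials among the trays undisturbed.

Things in the scene. Friction and masses are not known exactly. Their poses are not given: they have to be found in the camera images.
- box_150: HPLC column box holding a 150 mm column: rigid oblong plastic box, white, with a clear window in the lid and the steel column seen in it on black foam, 190 mm long (its x), 42 mm wide (its y), 32 mm high, about 160 g. Starts at the bottom of the stack, on the bench, lid up. Origin: centre of its underside, z up.
- box_100: HPLC column box holding a 100 mm column: rigid oblong plastic box, white, with a clear window in the lid and the steel column seen in it on black foam, 140 mm long (its x), 42 mm wide (its y), 32 mm high, about 120 g. Starts second from the bottom, on box_150, a few mm off its centre and up to about 12 degrees askew to it, lid up. Origin: centre of its underside, z up.
- box_50: HPLC column box holding a 50 mm column: rigid oblong plastic box, white, with a clear window in the lid and the steel column seen in it on black foam, 90 mm long (its x), 42 mm wide (its y), 32 mm high, about 80 g. Starts third from the bottom, on box_100, a few mm off its centre and up to about 12 degrees askew to it, lid up. Origin: centre of its underside, z up.
- box_guard: HPLC column box holding a short guard column: rigid oblong plastic box, white, with a clear window in the lid and the steel column seen in it on black foam, 56 mm long (its x), 42 mm wide (its y), 32 mm high, about 50 g. Starts on top of the stack, on box_50, a few mm off its centre and up to about 12 degrees askew to it, lid up. Origin: centre of its underside, z up.
- tray_150: Storage tray for box_150: fixed grey plastic tray with one black-floored bay, 198 mm long (x) by 50 mm wide (y) inside, 4 mm of play on each side of its box; floor 5 mm above the bench, rim 5 mm thick with its top 12 mm above the bench, 208 by 60 mm over all. A small white label holder on the -x end. Origin: centre of its underside, on the bench, x along its length.
- tray_100: Storage tray for box_100: fixed grey plastic tray with one black-floored bay, 148 mm long (x) by 50 mm wide (y) inside, 4 mm of play on each side of its box; floor 5 mm above the bench, rim 5 mm thick with its top 12 mm above the bench, 158 by 60 mm over all. A small white label holder on the -x end. Origin: centre of its underside, on the bench, x along its length.
- tray_50: Storage tray for box_50: fixed grey plastic tray with one black-floored bay, 98 mm long (x) by 50 mm wide (y) inside, 4 mm of play on each side of its box; floor 5 mm above the bench, rim 5 mm thick with its top 12 mm above the bench, 108 by 60 mm over all. A small white label holder on the -x end. Origin: centre of its underside, on the bench, x along its length.
- tray_guard: Storage tray for box_guard: fixed grey plastic tray with one black-floored bay, 64 mm long (x) by 50 mm wide (y) inside, 4 mm of play on each side of its box; floor 5 mm above the bench, rim 5 mm thick with its top 12 mm above the bench, 74 by 60 mm over all. A small white label holder on the -x end. Origin: centre of its underside, on the bench, x along its length.
- vial_1: Capped amber glass vial with aluminium crimp cap, 23 mm across, 61 mm high, about 30 g, standing loose in a gap between the trays (or between a tray and the stack); to be left alone. Origin: centre of its underside.
- vial_2: Capped amber glass vial with aluminium crimp cap, 23 mm across, 61 mm high, about 30 g, standing loose in a gap between the trays (or between a tray and the stack); to be left alone. Origin: centre of its underside.
Things that resemble listed ones, but are neither listed nor needed, are in the scene too. Leave any red look-alike of the tray_100 alone.

How it is judged (in metres and radians):
At the end, for the whole second after the job is handed in: Each box lies in the tray of its own length: origin within 8 mm horizontally of the tray's, underside 3 to 7.5 mm above the tray's underside (bay floor: 5 mm), lid up and level within 0.06 rad, lengthwise within 0.25 rad (either way round), slower than 0.02 m/s (horizontal distance between box_150 and tray_150 below 0.008 m and z of box_150 in the frame of tray_150 between 0.003 and 0.0075 m and angle between each of box_150, box_100, box_50, box_guard's own z axis and vertical below 0.06 rad and angle between the x axis of box_150 and the x axis of tray_150, either way round below 0.25 rad and linear speed of each of box_150, box_100, box_50, box_guard below 0.02 m/s and horizontal distance between box_100 and tray_100 below 0.008 m and z of box_100 in the frame of tray_100 between 0.003 and 0.0075 m and angle between the x axis of box_100 and the x axis of tray_100, either way round below 0.25 rad and horizontal distance between box_50 and tray_50 below 0.008 m and z of box_50 in the frame of tray_50 between 0.003 and 0.0075 m and angle between the x axis of box_50 and the x axis of tray_50, either way round below 0.25 rad and horizontal distance between box_guard and tray_guard below 0.008 m and z of box_guard in the frame of tray_guard between 0.003 and 0.0075 m and angle between the x axis of box_guard and the x axis of tray_guard, either way round below 0.25 rad); the robot touches nothing.
It fails at once if a box falls or is flung: it moves faster than 0.6 m/s while the fingers do not hold it (a free drop of about 18 mm) ((contact force between the fingers and box_150 below 0.05 N and linear speed of box_150 above 0.6 m/s) or (contact force between the fingers and box_100 below 0.05 N and linear speed of box_100 above 0.6 m/s) or (contact force between the fingers and box_50 below 0.05 N and linear speed of box_50 above 0.6 m/s) or (contact force between the fingers and box_guard below 0.05 N and linear speed of box_guard above 0.6 m/s)).
It fails at once if a vial is knocked: moved by more than 15 mm or tipped by more than 0.5 rad (distance of any of vial_1, vial_2 from where it was at the start of the episode above 0.015 m or angle between any of vial_1, vial_2's own z axis and vertical above 0.5 rad).
It also fails if it takes over 128 s, if anything falls off the work surface, if the arm or the gripper's body presses on something with over 40 N, if the wrist force passes 120 N, or if a joint passes its speed limit or range.

## Working session

There is one attempt and no reset: what is moved stays moved. The work goes in short steps, Python scripts to look and compute and a tool call to move; the robot and the scene stay as the last step left them, time stands still between calls to the robot, and variables do not carry over. Pictures are saved under pics/ and viewed, at most 17 in all, crops included, and the job is handed in when it is done.

Besides the shell and the picture viewer there is one more tool, called as name([rows], argument=value, ...), one row to a line, values as JSON. jog_arm: Moves the arm, as the interface text tells. Shift numbers are shares of 0.04 m and turn numbers shares of 45 degrees, none past 1 either way. Its arguments: {"type":"object","properties":{"increments":{"type":"array","items":{"type":"array","items":{"type":"number","minimum":-1,"maximum":1}}},"grip_force":{"type":"number"}},"required":["increments"]}

```bash
ls; mkdir -p pics; python3 - <<'E'
from bench import r
import cv2
for n in("top","side"):
    cv2.imwrite(f"pics/{n}0.png",r.camera(n)[:,:,::-1]); c=r.get_calibration(n); print({k:(v if k[0]!='c' or k in('cx','cy') else __import__('numpy').round(v,3).tolist()) for k,v in c.items()})
print(r.observe())
E
```

```text
pics
{'fx': 612.3316395046994, 'fy': 612.3316395046994, 'cx': 329.8866506008329, 'cy': 240.20026286575072, 'camera_from_world': [[-0.027, -0.999, -0.026, 18.663], [-0.98, 0.031, -0.196, 479.942], [0.196, 0.02, -0.98, 1116.392], [0.0, 0.0, 0.0, 1.0]]}
{'fx': 589.0004515351601, 'fy': 589.0004515351601, 'cx': 321.04265630887846, 'cy': 240.47674487713596, 'camera_from_world': [[0.796, -0.606, 0.009, -361.235], [-0.298, -0.405, -0.864, 209.443], [0.527, 0.685, -0.503, 992.823], [0.0, 0.0, 0.0, 1.0]]}
{'t': 0.1, 'joints': array([ 1.05375827e+00,  2.91225587e-01, -1.54001263e-01,  1.12670457e+00,
       -5.64987926e-06,  1.43152202e+00]), 'dq': array([ 0.00075428, -0.00274575,  0.00379519, -0.0007207 ,  0.00135439,
       -0.00045339]), 'joint_efforts': array([ 1.34132966e-03, -5.37977743e+01,  3.31919110e+01,  9.29859525e-03,
       -1.77168563e-04,  2.35925285e-05]), 'tcp_pos': array([193.44398173, 487.66508988, 230.80738585]), 'ee_rot': array([-1.80244285e-04,  1.87760743e-01,  9.82214631e-01, -5.38169601e-04]), 'contact_force': array([-0.7978532 , -0.40295499,  0.01562053]), 'torque': array([0.04989129, 0.02187902, 0.00344396]), 'grip_force': 0.0, 'width': 85.52946770866107}
```

View pics/top0.png

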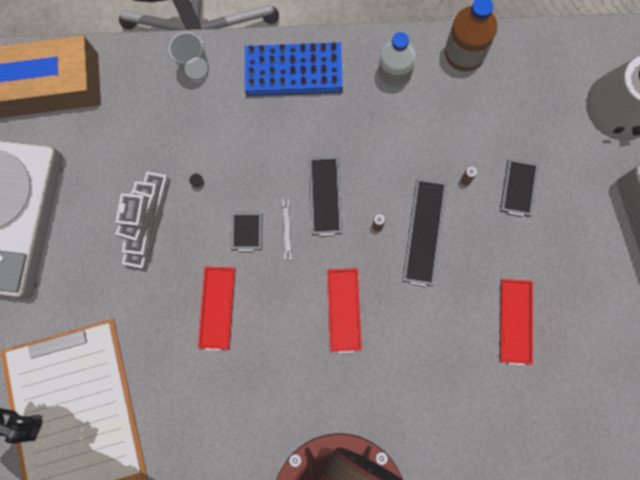

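View pics/side0.png

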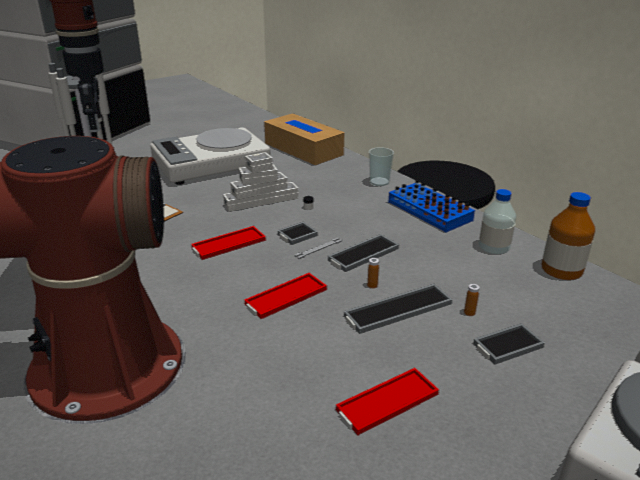

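The top view shows the black trays: guard at (247,231), 100 at (325,197), 150 at (424,233) and 50 at (519,188). The vials are at (378,222) and (470,176). The stack is around (143,220), and the three red look-alikes are below. Next I'll measure the trays and zoom in on the stack.

```bash
cat > h.py <<'E'
from bench import r
import numpy as np, cv2
C={n:r.get_calibration(n) for n in("top","side")}
def proj(n,P):
    c=C[n];p=np.atleast_2d(P)@c["camera_from_world"][:3,:3].T+c["camera_from_world"][:3,3]
    return np.c_[c["fx"]*p[:,0]/p[:,2]+c["cx"],c["fy"]*p[:,1]/p[:,2]+c["cy"]]
def back(n,uv,z):
    c=C[n];T=np.linalg.inv(c["camera_from_world"]);uv=np.atleast_2d(uv)
    d=np.c_[(uv[:,0]-c["cx"])/c["fx"],(uv[:,1]-c["cy"])/c["fy"],np.ones(len(uv))]@T[:3,:3].T
    o=T[:3,3];return o+d*((z-o[2])/d[:,2])[:,None]
E
python3 - <<'E'
from h import *
im=cv2.imread("pics/top0.png");g=im.max(2)
m=((g<62)).astype(np.uint8)
m[:150]=0;m[260:]=0; m[290:]=0
for n,(u,v) in dict(guard=(247,231),t100=(325,197),t150=(424,225),t50=(519,188)).items():
    k,lab,st,ce=cv2.connectedComponentsWithStats(((g<62)).astype(np.uint8))
    ys,xs=np.where(lab==lab[v,u])
    W=back("top",np.c_[xs,ys],5)[:,:2].astype(np.float32)
    (c,s,a)=cv2.minAreaRect(W);b=cv2.boxPoints((c,s,a));e=max((b[1]-b[0],b[2]-b[1]),key=np.linalg.norm)
    print(n,np.round(c,1),np.round(s,1),"yaw",round(np.degrees(np.arctan2(e[1],e[0]))%180,1),"mean",W.mean(0).round(1))
for n,(u,v) in dict(v1=(378,219),v2=(471,173)).items(): print(n,back("top",(u,v),61).round(0))
a=cv2.resize(im[160:280,100:210],None,fx=5,fy=5,interpolation=cv2.INTER_CUBIC)
b=cv2.imread("pics/side0.png")[145:220,215:310];b=cv2.resize(b,(240,190),interpolation=cv2.INTER_CUBIC)
o=np.zeros((600,800,3),np.uint8);o[:,:550]=a;o[:190,560:800]=b;cv2.imwrite("pics/st.png",o)
E
```

```text
guard [514.9 171.6] [44. 58.] yaw 179.8 mean [515.1 171.4]
t100 [583.2  12.9] [143.2  45. ] yaw 0.7 mean [582.7  12.9]
t150 [ 502.7 -182.4] [ 45.8 193.5] yaw 169.4 mean [ 501.7 -182.1]
t50 [ 586.  -375.5] [45.4 93.5] yaw 167.3 mean [ 585.7 -375.5]
v1 [[516. -88.  61.]]
v2 [[ 600. -268.   61.]]
```

View pics/st.png

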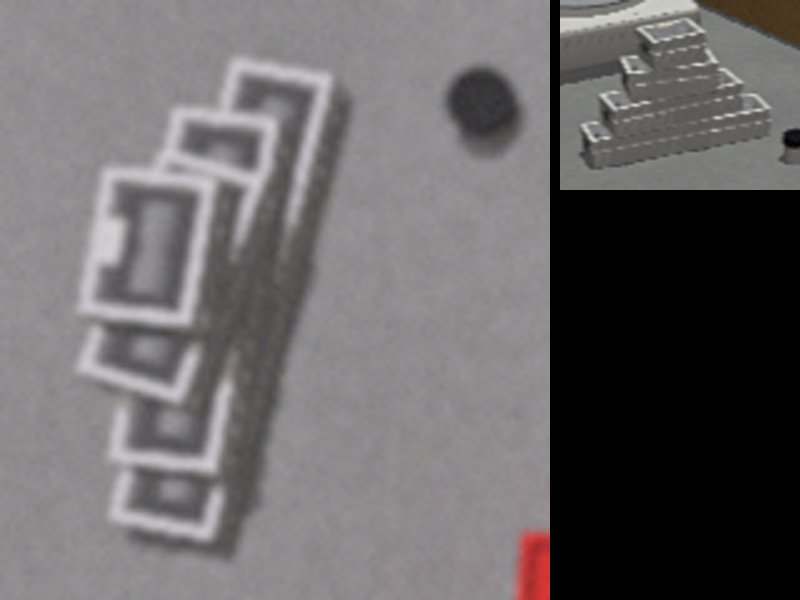

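The stack crop shows the four lids with clear corners: the guard at (100,170)–(190,322), then the ends of box_50, box_100 and box_150 further out. Next I'll fit the box poses from those corners and plan the moves.

```bash
cat >> h.py <<'E'
from scipy.spatial.transform import Rotation as Ro
def plan(x,y,z,yaw):
    "total shift (in full-scale units, tool axes at the END yaw) and turn to reach TCP target"
    s=r.observe();q=s["ee_rot"];R=Ro.from_quat([*q[1:],q[0]]).as_matrix()
    cy=np.degrees(np.arctan2(R[1,0],R[0,0]));dy=(yaw-cy+90)%180-90
    yw=np.radians(cy+dy);X=np.array([np.cos(yw),np.sin(yw),0]);Z=np.array([0,0,-1.]);Y=np.cross(Z,X)
    d=np.array([x,y,z])-s["tcp_pos"]
    print("t",round(s["t"],1),"tcp",s["tcp_pos"].round(1),"yaw",cy.round(1),"tilt",np.degrees(np.arccos(-R[2,2])).round(2),"w",round(s["width"],1),
      "| turn z units",round(-dy/45,3),"shift units (end axes)",(np.array([X@d,Y@d,Z@d])/40).round(3),"(start axes)",(R.T@d/40).round(3))
E
python3 - <<'E'
from h import *
D=dict(guard=(128,56,[(100,170),(213,180),(80,312),(190,322)]),b50=(96,90,[(160,152),(265,185),(80,372),(182,400)]),
b100=(64,140,[(172,108),(278,122),(110,458),(215,470)]),b150=(32,190,[(230,58),(335,77),(110,520),(210,540)]))
for n,(z,L,c) in D.items():
    uv=(np.array(c)+.5)/5-.5+[100,160];W=back("top",uv,z)[:,:2]
    e=(W[0]-W[2]+W[1]-W[3])/2;f=(W[0]-W[1]+W[2]-W[3])/2
    M=np.array([(L/2,21),(L/2,-21),(-L/2,21),(-L/2,-21)]);U,S,Vt=np.linalg.svd(M.T@(W-W.mean(0)));R=(U@Vt)
    print(n,W.mean(0).round(1),"len",np.linalg.norm(e).round(1),"wid",np.linalg.norm(f).round(1),"yaw",np.degrees(np.arctan2(R[0,1],R[0,0])).round(1),"endyaw",np.degrees(np.arctan2(e[1],e[0])).round(1))
    if n=="guard":plan(*W.mean(0),190,np.degrees(np.arctan2(R[0,1],R[0,0])))
E
```

```text
guard [533.5 363.7] len 52.9 wid 41.0 yaw -6.6 endyaw -6.3
t 0.1 tcp [193.4 487.7 230.8] yaw 158.4 tilt 0.07 w 85.5 | turn z units -0.334 shift units (end axes) [-8.801 -2.103  1.02 ] (start axes) [-9.046  0.256  1.019]
b50 [529.9 365. ] len 86.4 wid 41.2 yaw -18.5 endyaw -18.5
b100 [533.4 367.6] len 137.3 wid 41.2 yaw -8.1 endyaw -8.0
b150 [537.9 367.4] len 189.3 wid 41.7 yaw -12.9 endyaw -12.9
```

jog_arm([
  [0,0,0,0,0,-0.167,1],
  [0,0,0,0,0,-0.167,1],
  [-0.88,-0.21,0.1,0,0,0,1],
  [-0.88,-0.21,0.1,0,0,0,1],
  [-0.88,-0.21,0.1,0,0,0,1],
  [-0.88,-0.21,0.1,0,0,0,1],
  [-0.88,-0.21,0.1,0,0,0,1],
  [-0.88,-0.21,0.1,0,0,0,1],
  [-0.88,-0.21,0.1,0,0,0,1],
  [-0.88,-0.21,0.1,0,0,0,1],
  [-0.88,-0.21,0.1,0,0,0,1],
  [-0.88,-0.21,0.1,0,0,0,1],
], grip_force=50)

```text
t: 1.3
tcp_pos: [534.8, 363.1, 190.7]
ee_rot: [-0.0, 0.058, 0.998, -0.0]
contact_force: [0.3, 1.1, 0.7]
width: 85.4
grip_force: 0.0
```

```bash
python3 - <<'E'
from h import *
plan(533.5,363.7,103,-6.6)
cv2.imwrite("pics/top1.png",cv2.resize(r.camera("top")[120:320,60:330,::-1],None,fx=2.9,fy=2.9,interpolation=cv2.INTER_CUBIC))
plan(533.5,363.7,103,-6.6)
print(r.observe()["contact_force"].round(1))
E
```

```text
t 1.3 tcp [534.8 363.1 190.7] yaw 173.4 tilt 0.04 w 85.4 | turn z units -0.001 shift units (end axes) [0.033 0.011 2.192] (start axes) [0.032 0.012 2.193]
t 1.4 tcp [539.4 360.7 189.6] yaw 173.2 tilt 0.12 w 85.4 | turn z units -0.005 shift units (end axes) [0.156 0.057 2.164] (start axes) [0.16  0.059 2.164]
[-0.5 -4.3 -0.7]
```

jog_arm([
  [0,0,0,0,0,0,1],
  [0,0,0.4,0,0,0,1],
  [0,0,0.6,0,0,0,1],
  [0,0,0.5,0,0,0,1],
  [0,0,0.3,0,0,0,1],
  [0,0,0,0,0,0,1],
  [0,0,0,0,0,0,1],
  [0,0,0,0,0,0,1],
])

```text
t: 2.15
tcp_pos: [534.1, 364.5, 120.6]
ee_rot: [0.001, 0.058, 0.998, 0.0]
contact_force: [0.1, 0.5, -1.3]
width: 85.3
grip_force: 0.0
```

```bash
python3 - <<'E'
from h import *
plan(533.5,363.7,103,-6.6)
cv2.imwrite("pics/side1.png",cv2.resize(r.camera("side")[60:240,150:390,::-1],None,fx=3.2,fy=3.2,interpolation=cv2.INTER_CUBIC))
E
```

```text
t 2.1 tcp [534.1 364.5 120.6] yaw 173.4 tilt 0.1 w 85.3 | turn z units -0.0 shift units (end axes) [ 0.013 -0.021  0.439] (start axes) [ 0.014 -0.022  0.439]
```

View pics/side1.png

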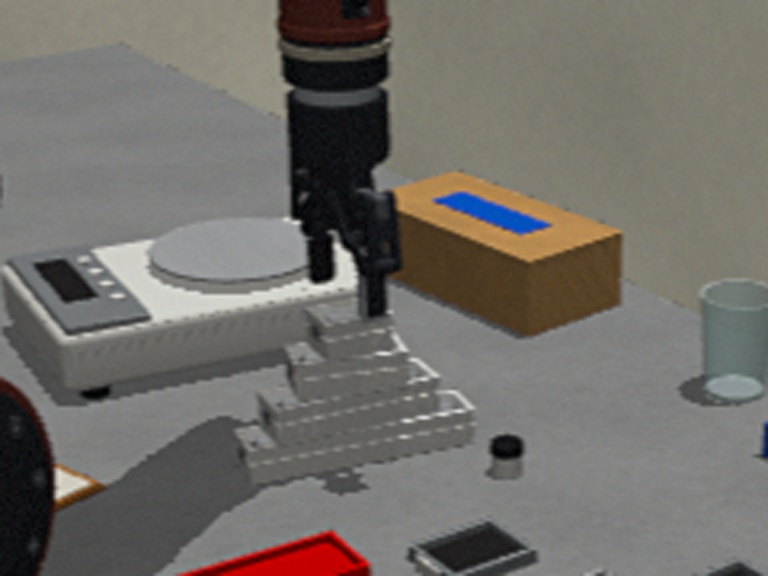

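The open fingers straddle the guard box, with the near finger at (372,290) just outside its face. I'll go down the rest and grip.

jog_arm([
  [0,0,0.24,0,0,0,1],
  [0,0,0.2,0,0,0,1],
  [0,0,0,0,0,0,1],
  [0,0,0,0,0,0,0.6],
  [0,0,0,0,0,0,0.45],
  [0,0,0,0,0,0,0.3],
  [0,0,0,0,0,0,0.3],
  [0,0,0,0,0,0,0.3],
  [0,0,0,0,0,0,0.3],
  [0,0,0,0,0,0,0.3],
], grip_force=40)

```text
t: 3.2
tcp_pos: [533.9, 364.1, 102.1]
ee_rot: [0.0, 0.058, 0.998, 0.0]
contact_force: [-0.5, -0.1, 4.9]
width: 41.4
grip_force: 41.5
```

```bash
python3 - <<'E'
from h import *
plan(514.2,171,190,179.8)
print(r.observe()["contact_force"].round(1),r.observe()["grip_force"])
E
```

```text
t 3.2 tcp [533.9 364.1 102.1] yaw 173.4 tilt 0.05 w 41.4 | turn z units -0.143 shift units (end axes) [ 0.476 -4.83  -2.197] (start axes) [-0.069 -4.852 -2.199]
[-0.5 -0.1  4.9] 41.51683688163757
```

jog_arm([
  [0,0,-0.2,0,0,0,0.3],
  [0,0,-0.6,0,0,0,0.3],
  [0,0,-0.7,0,0,-0.07,0.3],
  [0,0,-0.7,0,0,-0.073,0.3],
  [0.05,-0.5,0,0,0,0,0.3],
  [0.07,-0.7,0,0,0,0,0.3],
  [0.07,-0.7,0,0,0,0,0.3],
  [0.07,-0.7,0,0,0,0,0.3],
  [0.07,-0.7,0,0,0,0,0.3],
  [0.07,-0.7,0,0,0,0,0.3],
  [0.07,-0.7,0,0,0,0,0.3],
  [0,0,0,0,0,0,0.3],
])

```text
t: 4.4
tcp_pos: [513.7, 173.4, 190.0]
ee_rot: [-0.0, 0.003, 1.0, -0.0]
contact_force: [-0.0, 0.3, -0.3]
width: 41.5
grip_force: 40.9
```

jog_arm([
  [0,0,0,0,0,0,0.3],
  [0,0,0,0,0,0,0.3],
])

```text
t: 4.6
tcp_pos: [514.4, 176.8, 189.8]
ee_rot: [0.0, 0.001, 1.0, 0.0]
contact_force: [1.2, -0.2, -0.6]
width: 41.2
grip_force: 40.9
```

```bash
python3 - <<'E'
from h import *
plan(514.2,171,35,179.8)
o=np.zeros((560,800,3),np.uint8)
o[:,:400]=cv2.resize(r.camera("top")[160:300,200:300,::-1],(400,560),interpolation=cv2.INTER_CUBIC)
u=proj("side",[514,171,60])[0].astype(int);s=r.camera("side")
o[:,400:]=cv2.resize(s[130:270,235:335,::-1],(400,560),interpolation=cv2.INTER_CUBIC)
cv2.imwrite("pics/g2.png",o);print(u)
E
```

```text
t 4.6 tcp [514.4 176.8 189.8] yaw 179.8 tilt 0.02 w 41.2 | turn z units 0.001 shift units (end axes) [ 0.004 -0.144  3.871] (start axes) [ 0.005 -0.146  3.871]
[296 212]
```

View pics/g2.png

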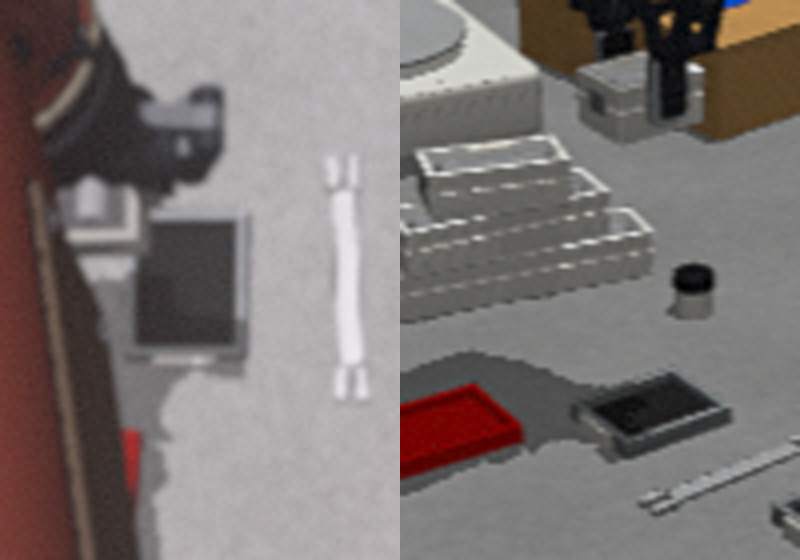

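jog_arm([
  [0,-0.146,0.4,0,0,0,0.3],
  [0,0,0.8,0,0,0,0.3],
  [0,0,0.8,0,0,0,0.3],
  [0,0,0.8,0,0,0,0.3],
  [0,0,0.6,0,0,0,0.3],
  [0,0,0.4,0,0,0,0.3],
  [0,0,0,0,0,0,0.3],
  [0,0,0,0,0,0,0.3],
  [0,0,0,0,0,0,0.3],
])

```text
t: 5.6
tcp_pos: [515.1, 170.6, 38.7]
ee_rot: [0.001, 0.001, 1.0, 0.0]
contact_force: [0.6, -0.1, -1.1]
width: 41.1
grip_force: 40.9
```

```bash
cat >> h.py <<'E'
def rect(x,y,z,yaw,L,W):
    a=np.radians(yaw);M=np.array([(1,1),(1,-1),(-1,-1),(-1,1)])*[L/2,W/2]
    return np.c_[M@[[np.cos(a),np.sin(a)],[-np.sin(a),np.cos(a)]]+[x,y],np.full(4,z)]
def overlay(name,n,box,rects,k=4):
    "box=(u0,v0,w,h)"
    u,v,w,h=box;im=cv2.resize(r.camera(n)[v:v+h,u:u+w,::-1],None,fx=k,fy=k,interpolation=cv2.INTER_CUBIC)
    for R,c in rects: cv2.polylines(im,[np.round((proj(n,R)+.5-[u,v])*k*16).astype(np.int32)],True,c,1,cv2.LINE_AA,4)
    cv2.imwrite(f"pics/{name}.png",im)
E
python3 - <<'E'
from h import *
s=r.observe();x,y,z=s["tcp_pos"];plan(514.2,171,11,179.8);u=z-6.1
overlay("g3","side",(235,130,150,140),[(rect(514.2,171,12,-.2,74,60),(0,255,0)),(rect(514.2,171,5,-.2,64,50),(0,255,255)),(rect(x,y,u+32,-.2,56,42),(255,0,255)),(rect(x,y,u,-.2,56,42),(255,0,0))])
E
```

```text
t 5.6 tcp [515.1 170.6  38.7] yaw 179.8 tilt 0.09 w 41.1 | turn z units 0.001 shift units (end axes) [0.021 0.009 0.693] (start axes) [0.022 0.009 0.693]
```

View pics/g3.png

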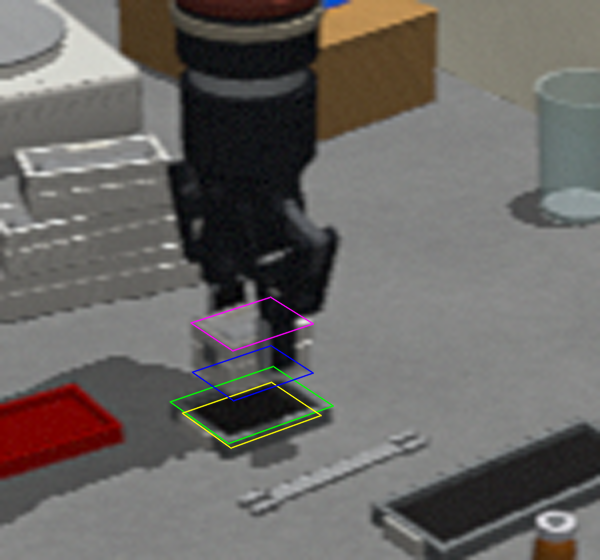

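The predicted outlines for the box (magenta and blue) and the tray (green and yellow) match the picture to about a pixel. I'll lower it.

jog_arm([
  [0.02,0.01,0.2,0,0,0,0.3],
  [0,0,0.2,0,0,0,0.3],
  [0,0,0.1,0,0,0,0.3],
  [0,0,0.1,0,0,0,0.3],
  [0,0,0.06,0,0,0,0.3],
  [0,0,0,0,0,0,0.3],
  [0,0,0,0,0,0,0.3],
])

```text
t: 6.35
tcp_pos: [513.5, 170.6, 11.3]
ee_rot: [0.0, 0.002, 1.0, -0.0]
contact_force: [-0.1, -0.3, 0.2]
width: 41.5
grip_force: 40.9
```

jog_arm([
  [0,0,0.02,0,0,0,0.3],
  [0,0,0,0,0,0,0.55],
  [0,0,0,0,0,0,0.7],
  [0,0,0,0,0,0,0.8],
  [0,0,0,0,0,0,0.8],
  [0,0,-0.3,0,0,0,0.8],
  [0,0,-0.7,0,0,0,0.9],
  [0,0,-0.9,0,0,0,1],
  [0,0,-0.9,0,0,0,1],
  [0,0,-0.7,0,0,0,1],
  [0,0,-0.2,0,0,0,1],
  [0,0.5,0,0,0,0,1],
])

```text
t: 7.55
tcp_pos: [514.6, 189.6, 160.7]
ee_rot: [0.002, 0.003, 1.0, 0.0]
contact_force: [0.9, -0.5, -0.6]
width: 85.4
grip_force: 0.0
```

```bash
python3 - <<'E'
from h import *
plan(529.9,365,140,-18.5)
im=r.camera("top");cv2.imwrite("pics/top2.png",cv2.resize(im[160:280,100:270,::-1],None,fx=4.7,fy=4.7,interpolation=cv2.INTER_CUBIC))
E
```

```text
t 7.5 tcp [514.6 189.6 160.7] yaw 179.7 tilt 0.18 w 85.4 | turn z units 0.405 shift units (end axes) [1.028 4.279 0.516] (start axes) [-0.359  4.386  0.518]
```

View pics/top2.png

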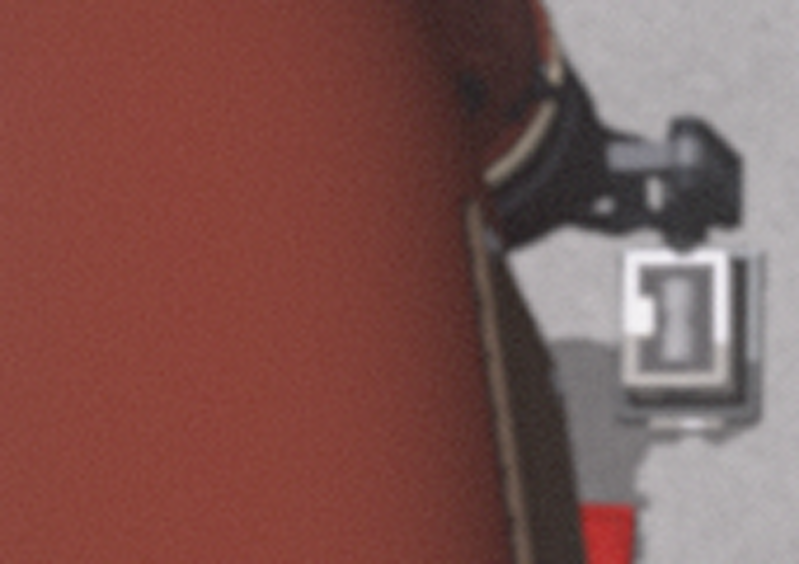

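The guard box sits in its tray at (677,318), with lid and rim even all round. Next is box_50.

jog_arm([
  [0,0,0,0,0,0.135,1],
  [0,0,0,0,0,0.135,1],
  [0,0,0,0,0,0.135,1],
  [0.15,0.61,0,0,0,0,1],
  [0.15,0.61,0.1,0,0,0,1],
  [0.15,0.61,0.1,0,0,0,1],
  [0.15,0.61,0.1,0,0,0,1],
  [0.15,0.61,0.1,0,0,0,1],
  [0.14,0.61,0.1,0,0,0,1],
  [0.14,0.61,0,0,0,0,1],
  [0,0,0,0,0,0,1],
  [0,0,0,0,0,0,1],
])

```text
t: 8.8
tcp_pos: [527.8, 365.6, 137.9]
ee_rot: [-0.0, 0.159, 0.987, -0.001]
contact_force: [0.3, -0.2, 0.7]
width: 85.3
grip_force: 0.0
```

```bash
python3 - <<'E'
from h import *
plan(529.9,365,70,-18.5)
overlay("b1","side",(190,110,150,110),[(rect(529.9,365,96,-18.5,90,42),(0,255,0)),(rect(533.4,367.6,64,-8.1,140,42),(0,255,255)),(rect(537.9,367.4,32,-12.9,190,42),(255,0,255))],5)
E
```

```text
t 8.8 tcp [527.8 365.6 137.9] yaw 161.7 tilt 0.08 w 85.3 | turn z units 0.003 shift units (end axes) [-0.055  0.003  1.697] (start axes) [-0.056  0.005  1.697]
```

View pics/b1.png

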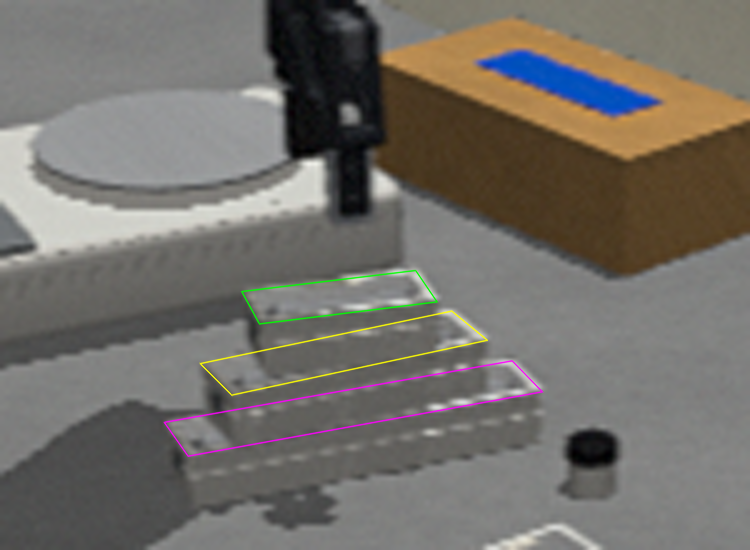

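All three remaining lids match their outlines to about a pixel, so I'll go down and grip box_50.

jog_arm([
  [-0.06,0,0.3,0,0,0,1],
  [0,0,0.5,0,0,0,1],
  [0,0,0.5,0,0,0,1],
  [0,0,0.25,0,0,0,1],
  [0,0,0.14,0,0,0,1],
  [0,0,0,0,0,0,1],
  [0,0,0,0,0,0,0.6],
  [0,0,0,0,0,0,0.45],
  [0,0,0,0,0,0,0.3],
  [0,0,0,0,0,0,0.3],
  [0,0,0,0,0,0,0.3],
  [0,0,0,0,0,0,0.3],
], grip_force=50)

```text
t: 10.05
tcp_pos: [531.1, 365.2, 71.8]
ee_rot: [0.001, 0.16, 0.987, 0.0]
contact_force: [0.1, 0.1, 6.6]
width: 41.4
grip_force: 52.0
```

```bash
python3 - <<'E'
from h import *
plan(585,-374.5,150,167.3)
E
```

```text
t 10.1 tcp [531.1 365.2  71.8] yaw 161.6 tilt 0.08 w 41.4 | turn z units -0.127 shift units (end axes) [ -5.38  -17.744  -1.955] (start axes) [ -7.119 -17.119  -1.965]
```

jog_arm([
  [0,0,-0.2,0,0,0,0.3],
  [0,0,-0.5,0,0,0,0.3],
  [0,0,-0.7,0,0,0,0.3],
  [0,0,-0.56,0,0,-0.127,0.3],
  [-0.12,-0.4,0,0,0,0,0.3],
  [-0.21,-0.7,0,0,0,0,0.3],
  [-0.27,-0.9,0,0,0,0,0.3],
  [-0.27,-0.9,0,0,0,0,0.3],
  [-0.27,-0.9,0,0,0,0,0.3],
  [-0.27,-0.9,0,0,0,0,0.3],
  [-0.27,-0.9,0,0,0,0,0.3],
  [-0.27,-0.9,0,0,0,0,0.3],
])

```text
t: 11.25
tcp_pos: [548.7, 92.0, 148.8]
ee_rot: [-0.0, 0.111, 0.994, -0.0]
contact_force: [1.1, -0.5, -1.4]
width: 41.2
grip_force: 51.3
```

jog_arm([
  [-0.27,-0.9,0,0,0,0,0.3],
  [-0.27,-0.9,0,0,0,0,0.3],
  [-0.27,-0.9,0,0,0,0,0.3],
  [-0.27,-0.9,0,0,0,0,0.3],
  [-0.27,-0.9,0,0,0,0,0.3],
  [-0.27,-0.9,0,0,0,0,0.3],
  [-0.27,-0.9,0,0,0,0,0.3],
  [-0.27,-0.9,0,0,0,0,0.3],
  [-0.27,-0.9,0,0,0,0,0.3],
  [-0.21,-0.7,0,0,0,0,0.3],
  [-0.12,-0.4,0,0,0,0,0.3],
  [0,0,0,0,0,0,0.3],
])

```text
t: 12.45
tcp_pos: [575.7, -291.1, 148.5]
ee_rot: [-0.0, 0.112, 0.994, 0.0]
contact_force: [-0.4, 0.4, -1.2]
width: 41.0
grip_force: 51.2
```

```bash
python3 - <<'E'
from h import *
plan(585,-374.5,150,167.3)
E
```

```text
t 12.4 tcp [ 575.7 -291.1  148.5] yaw 167.1 tilt 0.04 w 41.0 | turn z units -0.004 shift units (end axes) [-0.686 -1.984 -0.037] (start axes) [-0.693 -1.982 -0.037]
```

jog_arm([
  [-0.23,-0.66,0,0,0,0,0.3],
  [-0.23,-0.66,0,0,0,0,0.3],
  [-0.23,-0.66,0.2,0,0,0,0.3],
  [0,0,0.6,0,0,0,0.3],
  [0,0,0.7,0,0,0,0.3],
  [0,0,0.7,0,0,0,0.3],
  [0,0,0.5,0,0,0,0.3],
  [0,0,0,0,0,0,0.3],
  [0,0,0,0,0,0,0.3],
  [0,0,0,0,0,0,0.3],
])

```text
t: 13.45
tcp_pos: [586.9, -372.5, 43.0]
ee_rot: [0.001, 0.11, 0.994, -0.001]
contact_force: [0.2, -1.0, -0.6]
width: 41.0
grip_force: 51.2
```

```bash
python3 - <<'E'
from h import *
s=r.observe();x,y,z=s["tcp_pos"];plan(585,-374.5,12.8,167.3);u=z-7.8
overlay("b2","side",(430,240,150,140),[(rect(585,-374.5,12,-12.7,108,60),(0,255,0)),(rect(585,-374.5,5,-12.7,98,50),(0,255,255)),(rect(x,y,u+32,-12.7,90,42),(255,0,255)),(rect(x,y,u,-12.7,90,42),(255,0,0))])
E
```

```text
t 13.4 tcp [ 586.9 -372.5   43. ] yaw 167.3 tilt 0.12 w 41.0 | turn z units 0.001 shift units (end axes) [ 0.035 -0.06   0.754] (start axes) [ 0.036 -0.059  0.754]
```

View pics/b2.png

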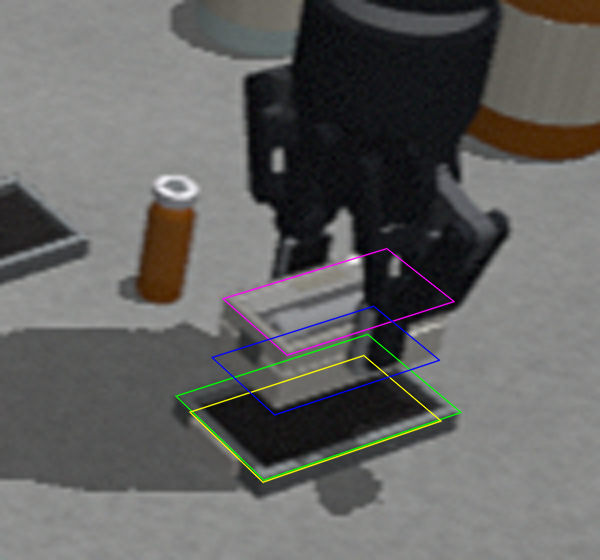

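The predicted outlines agree with the box and tray_50 to about 2 px. I'll lower it.

jog_arm([
  [0.035,-0.06,0.2,0,0,0,0.3],
  [0,0,0.2,0,0,0,0.3],
  [0,0,0.15,0,0,0,0.3],
  [0,0,0.1,0,0,0,0.3],
  [0,0,0.08,0,0,0,0.3],
  [0,0,0,0,0,0,0.3],
  [0,0,0,0,0,0,0.3],
])

```text
t: 14.2
tcp_pos: [583.8, -374.3, 12.8]
ee_rot: [-0.0, 0.111, 0.994, 0.0]
contact_force: [-4.2, 2.9, 8.8]
width: 41.3
grip_force: 52.3
```

```bash
python3 - <<'E'
from h import *
plan(585,-374.5,12.8,167.3)
E
```

```text
t 14.2 tcp [ 583.8 -374.3   12.8] yaw 167.3 tilt 0.02 w 41.3 | turn z units 0.0 shift units (end axes) [-0.031  0.002  0.001] (start axes) [-0.031  0.002  0.001]
```

jog_arm([
  [0,0,0,0,0,0,0.5],
  [0,0,0,0,0,0,0.7],
  [0,0,0,0,0,0,0.8],
  [0,0,0,0,0,0,0.8],
  [0,0,-0.3,0,0,0,0.8],
  [0,0,-0.7,0,0,0,0.8],
  [0,0,-0.9,0,0,0,1],
  [0,0,-0.7,0,0,0,1],
  [0,0,-0.3,0,0,0,1],
  [0.15,0.5,0,0,0,0,1],
  [0.28,0.93,0,0,0,0,1],
  [0.28,0.93,0,0,0,0,1],
])

```text
t: 15.4
tcp_pos: [576.5, -275.4, 127.7]
ee_rot: [-0.0, 0.111, 0.994, 0.0]
contact_force: [-0.5, -0.1, 0.2]
width: 85.6
grip_force: 0.0
```

```bash
python3 - <<'E'
from h import *
plan(533.4,367.6,120,171.9)
im=r.camera("top");g=cv2.imwrite("pics/t3.png",im[:,:,::-1])
E
```

```text
t 15.4 tcp [ 576.5 -275.4  127.7] yaw 167.2 tilt 0.03 w 85.6 | turn z units -0.104 shift units (end axes) [ 3.332 15.762  0.193] (start axes) [ 4.603 15.438  0.199]
```

jog_arm([
  [0,0,0,0,0,-0.104,1],
  [0.19,0.89,0,0,0,0,1],
  [0.19,0.89,0,0,0,0,1],
  [0.19,0.89,0,0,0,0,1],
  [0.19,0.89,0,0,0,0,1],
  [0.19,0.89,0,0,0,0,1],
  [0.19,0.89,0,0,0,0,1],
  [0.19,0.89,0,0,0,0,1],
  [0.19,0.89,0,0,0,0,1],
  [0.19,0.89,0,0,0,0,1],
  [0.19,0.89,0,0,0,0,1],
  [0.19,0.89,0,0,0,0,1],
])

```text
t: 16.65
tcp_pos: [548.5, 124.6, 128.0]
ee_rot: [-0.0, 0.07, 0.998, -0.0]
contact_force: [0.1, 0.2, 0.4]
width: 85.2
grip_force: 0.0
```

jog_arm([
  [0.19,0.89,0,0,0,0,1],
  [0.19,0.89,0,0,0,0,1],
  [0.19,0.89,0,0,0,0,1],
  [0.19,0.89,0,0,0,0,1],
  [0.19,0.89,0,0,0,0,1],
  [0,0,0,0,0,0,1],
  [0,0,0,0,0,0,1],
  [0,0,0,0,0,0,1],
])

```text
t: 17.45
tcp_pos: [536.0, 303.9, 127.8]
ee_rot: [-0.0, 0.07, 0.998, -0.0]
contact_force: [-0.6, 0.4, 0.1]
width: 85.3
grip_force: 0.0
```

```bash
python3 - <<'E'
from h import *
plan(533.4,367.6,39,171.9)
overlay("c1","side",(190,110,150,110),[(rect(533.4,367.6,64,-8.1,140,42),(0,255,255)),(rect(537.9,367.4,32,-12.9,190,42),(255,0,255))],5)
im=r.camera("top")[:,:,::-1];cv2.imwrite("pics/t4.png",cv2.resize(im[140:300,220:560],None,fx=2.3,fy=2.3,interpolation=cv2.INTER_CUBIC))
E
```

```text
t 17.4 tcp [536.  303.9 127.8] yaw 172.0 tilt 0.05 w 85.3 | turn z units 0.001 shift units (end axes) [0.288 1.567 2.221] (start axes) [0.286 1.569 2.22 ]
```

View pics/c1.png

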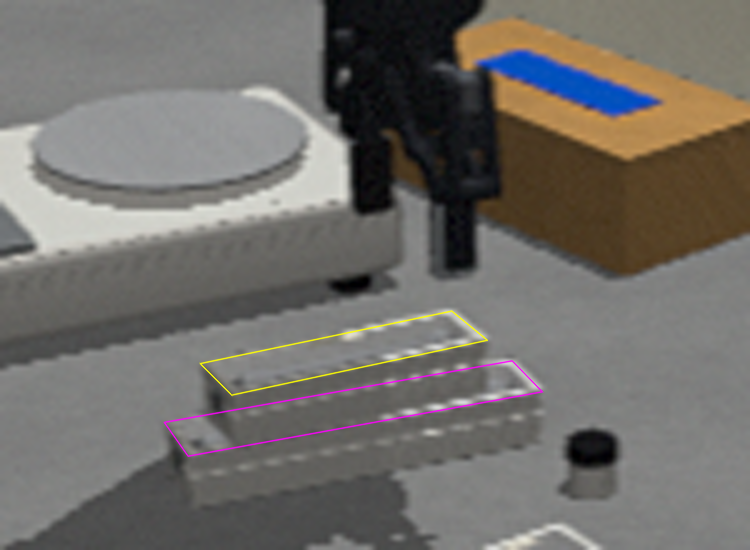

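View pics/t4.png

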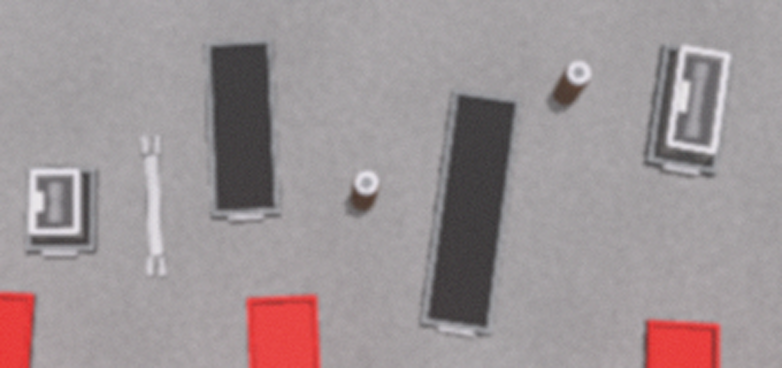

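Both boxes are in their trays and the vials are standing undisturbed at (366,185) and (577,75). The two stacked boxes haven't moved, so box_100 is next.

jog_arm([
  [0.1,0.52,0,0,0,0,1],
  [0.1,0.52,0,0,0,0,1],
  [0.06,0.52,0.1,0,0,0,1],
  [0,0,0.5,0,0,0,1],
  [0,0,0.6,0,0,0,1],
  [0,0,0.5,0,0,0,1],
  [0,0,0.25,0,0,0,1],
  [0,0,0.15,0,0,0,1],
  [0,0,0,0,0,0,1],
  [0,0,0,0,0,0,1],
])

```text
t: 18.55
tcp_pos: [535.1, 368.1, 45.0]
ee_rot: [0.001, 0.07, 0.998, 0.0]
contact_force: [0.4, -0.5, -0.0]
width: 85.0
grip_force: 0.0
```

```bash
python3 - <<'E'
from h import *
plan(534,367.6,39,171.9)
E
```

```text
t 18.6 tcp [535.1 368.1  45. ] yaw 172.0 tilt 0.07 w 85.0 | turn z units 0.002 shift units (end axes) [ 0.026 -0.017  0.151] (start axes) [ 0.026 -0.017  0.151]
```

jog_arm([
  [0.02,-0.01,0.15,0,0,0,1],
  [0,0,0,0,0,0,1],
  [0,0,0,0,0,0,0.6],
  [0,0,0,0,0,0,0.45],
  [0,0,0,0,0,0,0.3],
  [0,0,0,0,0,0,0.3],
  [0,0,0,0,0,0,0.3],
  [0,0,0,0,0,0,0.3],
  [0,0,0,0,0,0,0.3],
], grip_force=70)

```text
t: 19.45
tcp_pos: [534.0, 368.0, 38.6]
ee_rot: [0.0, 0.07, 0.998, 0.0]
contact_force: [0.1, 0.9, 7.2]
width: 40.7
grip_force: 72.2
```

```bash
python3 - <<'E'
from h import *
plan(582.3,12.8,110,180.7)
E
```

```text
t 19.4 tcp [534.  368.   38.6] yaw 172.0 tilt 0.05 w 40.7 | turn z units -0.194 shift units (end axes) [-1.1   -8.894 -1.785] (start axes) [-2.436 -8.624 -1.788]
```

jog_arm([
  [0,0,-0.15,0,0,0,0.3],
  [0,0,-0.5,0,0,0,0.3],
  [0,0,-0.7,0,0,-0.097,0.3],
  [0,0,-0.44,0,0,-0.097,0.3],
  [-0.05,-0.4,0,0,0,0,0.3],
  [-0.08,-0.7,0,0,0,0,0.3],
  [-0.11,-0.9,0,0,0,0,0.3],
  [-0.11,-0.9,0,0,0,0,0.3],
  [-0.11,-0.9,0,0,0,0,0.3],
  [-0.11,-0.9,0,0,0,0,0.3],
  [-0.11,-0.9,0,0,0,0,0.3],
  [-0.11,-0.9,0,0,0,0,0.3],
])

```text
t: 20.65
tcp_pos: [567.4, 105.8, 108.6]
ee_rot: [-0.001, -0.005, 1.0, -0.0]
contact_force: [0.2, -0.1, -1.3]
width: 40.6
grip_force: 71.4
```

jog_arm([
  [-0.11,-0.9,0,0,0,0,0.3],
  [-0.11,-0.9,0,0,0,0,0.3],
  [-0.05,-0.5,0,0,0,0,0.3],
  [0,0,0,0,0,0,0.3],
  [0,0,0,0,0,0,0.3],
  [0,0,0,0,0,0,0.3],
])

```text
t: 21.25
tcp_pos: [579.7, 16.9, 109.2]
ee_rot: [-0.001, -0.006, 1.0, 0.0]
contact_force: [0.6, -0.3, -0.5]
width: 40.5
grip_force: 71.4
```

```bash
python3 - <<'E'
from h import *
plan(582.3,12.8,40,180.7)
E
```

```text
t 21.2 tcp [579.7  16.9 109.2] yaw -179.3 tilt 0.07 w 40.5 | turn z units 0.0 shift units (end axes) [-0.064 -0.103  1.729] (start axes) [-0.066 -0.103  1.729]
```

jog_arm([
  [-0.065,-0.1,0.3,0,0,0,0.3],
  [0,0,0.5,0,0,0,0.3],
  [0,0,0.6,0,0,0,0.3],
  [0,0,0.3,0,0,0,0.3],
  [0,0,0,0,0,0,0.3],
  [0,0,0,0,0,0,0.3],
  [0,0,0,0,0,0,0.3],
])

```text
t: 21.95
tcp_pos: [583.9, 12.4, 42.7]
ee_rot: [0.001, -0.006, 1.0, -0.0]
contact_force: [0.0, -0.6, 0.0]
width: 41.1
grip_force: 71.4
```

```bash
python3 - <<'E'
from h import *
s=r.observe();x,y,z=s["tcp_pos"];plan(582.3,12.8,11.6,180.7);u=z-6.6
overlay("c2","side",(290,150,160,150),[(rect(582.3,12.8,12,.7,158,60),(0,255,0)),(rect(582.3,12.8,5,.7,148,50),(0,255,255)),(rect(x,y,u+32,.7,140,42),(255,0,255)),(rect(x,y,u,.7,140,42),(255,0,0))])
E
```

```text
t 21.9 tcp [583.9  12.4  42.7] yaw -179.3 tilt 0.09 w 41.1 | turn z units 0.001 shift units (end axes) [0.04  0.01  0.777] (start axes) [0.041 0.01  0.777]
```

View pics/c2.png

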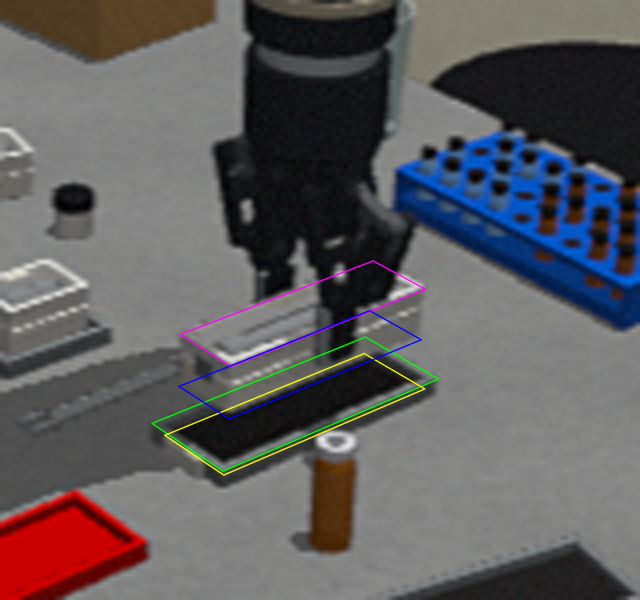

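The box and tray outlines agree with the picture, and the vial at (335,490) is clear of the fingers. I'll lower box_100.

jog_arm([
  [0.03,0.01,0.2,0,0,0,0.3],
  [0,0,0.2,0,0,0,0.3],
  [0,0,0.15,0,0,0,0.3],
  [0,0,0.1,0,0,0,0.3],
  [0,0,0.1,0,0,0,0.3],
  [0,0,0,0,0,0,0.3],
  [0,0,0,0,0,0,0.3],
])

```text
t: 22.7
tcp_pos: [582.0, 12.7, 11.6]
ee_rot: [0.0, -0.006, 1.0, -0.0]
contact_force: [0.1, -0.2, -1.3]
width: 40.9
grip_force: 71.5
```

jog_arm([
  [0,0,0.03,0,0,0,0.3],
  [0,0,0,0,0,0,0.5],
  [0,0,0,0,0,0,0.7],
  [0,0,0,0,0,0,0.8],
  [0,0,0,0,0,0,0.8],
  [0,0,-0.3,0,0,0,0.8],
  [0,0,-0.7,0,0,0,0.8],
  [0,0,-0.7,0,0,0,1],
  [0,0,-0.4,0,0,0,1],
  [0,0,0,0,0,0,1],
])

```text
t: 23.7
tcp_pos: [583.8, 12.6, 97.7]
ee_rot: [0.002, -0.006, 1.0, -0.0]
contact_force: [0.9, 0.4, 0.7]
width: 85.5
grip_force: 0.0
```

```bash
python3 - <<'E'
from h import *
plan(538.9,367.4,95,167.1)
E
```

```text
t 23.7 tcp [583.8  12.6  97.7] yaw -179.3 tilt 0.28 w 85.5 | turn z units 0.303 shift units (end axes) [3.075 8.396 0.067] (start axes) [1.012 8.884 0.057]
```

jog_arm([
  [0,0,0,0,0,0.15,1],
  [0,0,0,0,0,0.153,1],
  [0.31,0.84,0,0,0,0,1],
  [0.31,0.84,0,0,0,0,1],
  [0.31,0.84,0,0,0,0,1],
  [0.31,0.84,0,0,0,0,1],
  [0.31,0.84,0,0,0,0,1],
  [0.31,0.84,0,0,0,0,1],
  [0.31,0.84,0,0,0,0,1],
  [0.31,0.84,0,0,0,0,1],
  [0.31,0.84,0,0,0,0,1],
  [0.3,0.84,0,0,0,0,1],
])

```text
t: 24.9
tcp_pos: [535.7, 369.1, 93.8]
ee_rot: [-0.0, 0.112, 0.994, -0.0]
contact_force: [0.3, 0.7, -0.0]
width: 85.8
grip_force: 0.0
```

jog_arm([
  [0,0,0,0,0,0,1],
  [0,0,0,0,0,0,1],
])

```text
t: 25.1
tcp_pos: [535.7, 368.2, 93.7]
ee_rot: [-0.0, 0.112, 0.994, -0.0]
contact_force: [-0.3, 0.4, -0.5]
width: 85.5
grip_force: 0.0
```

```bash
python3 - <<'E'
from h import *
plan(538.9,367.4,7,167.1)
overlay("d1","side",(190,110,150,110),[(rect(537.9,367.4,32,-12.9,190,42),(255,0,255))],5)
E
```

```text
t 25.1 tcp [535.7 368.2  93.7] yaw 167.2 tilt 0.08 w 85.5 | turn z units 0.002 shift units (end axes) [-8.100e-02 -1.000e-03  2.166e+00] (start axes) [-8.300e-02  1.000e-03  2.166e+00]
```

View pics/d1.png

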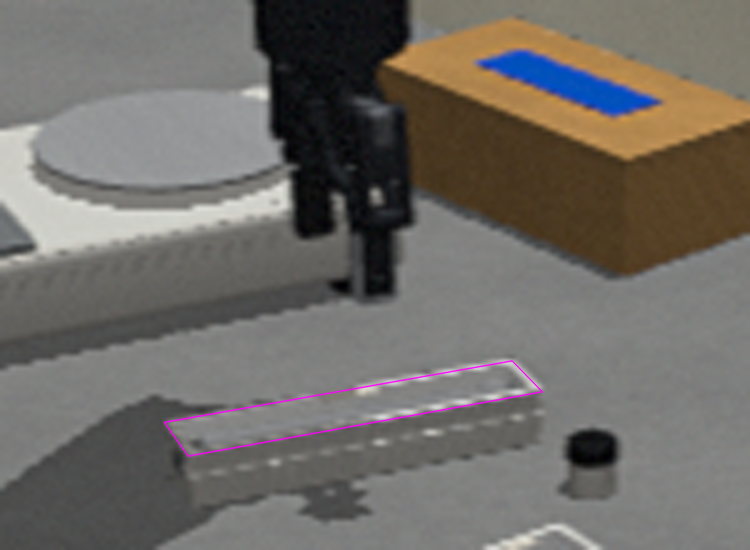

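box_150 is unmoved and lies under the open gripper, so I'll grip it.

jog_arm([
  [-0.07,0,0.4,0,0,0,1],
  [0,0,0.6,0,0,0,1],
  [0,0,0.5,0,0,0,1],
  [0,0,0.4,0,0,0,1],
  [0,0,0.2,0,0,0,1],
  [0,0,0.05,0,0,0,1],
  [0,0,0,0,0,0,1],
  [0,0,0,0,0,0,0.6],
  [0,0,0,0,0,0,0.45],
  [0,0,0,0,0,0,0.3],
  [0,0,0,0,0,0,0.3],
  [0,0,0,0,0,0,0.3],
])

```text
t: 26.35
tcp_pos: [539.7, 367.6, 9.4]
ee_rot: [0.001, 0.112, 0.994, 0.0]
contact_force: [-0.4, -0.8, 5.8]
width: 40.9
grip_force: 72.5
```

jog_arm([
  [0,0,0,0,0,0,0.3],
  [0,0,0,0,0,0,0.3],
], grip_force=80)

```text
t: 26.55
tcp_pos: [539.8, 367.6, 9.4]
ee_rot: [0.001, 0.112, 0.994, 0.0]
contact_force: [-0.4, -1.2, 5.6]
width: 40.6
grip_force: 80.0
```

```bash
python3 - <<'E'
from h import *
plan(502,-181.9,120,169.4)
E
```

```text
t 26.6 tcp [539.8 367.6   9.4] yaw 167.1 tilt 0.08 w 40.6 | turn z units -0.051 shift units (end axes) [ -1.599 -13.677  -2.764] (start axes) [ -2.152 -13.599  -2.773]
```

jog_arm([
  [0,0,-0.2,0,0,0,0.3],
  [0,0,-0.6,0,0,0,0.3],
  [0,0,-0.8,0,0,0,0.3],
  [0,0,-0.8,0,0,-0.051,0.3],
  [0,0,-0.36,0,0,0,0.3],
  [-0.05,-0.4,0,0,0,0,0.3],
  [-0.09,-0.75,0,0,0,0,0.3],
  [-0.11,-0.9,0,0,0,0,0.3],
  [-0.11,-0.9,0,0,0,0,0.3],
  [-0.11,-0.9,0,0,0,0,0.3],
  [-0.11,-0.9,0,0,0,0,0.3],
  [-0.11,-0.9,0,0,0,0,0.3],
])

```text
t: 27.75
tcp_pos: [524.3, 138.7, 119.3]
ee_rot: [0.0, 0.092, 0.996, 0.0]
contact_force: [0.7, -0.3, -0.9]
width: 40.5
grip_force: 81.0
```

jog_arm([
  [-0.11,-0.9,0,0,0,0,0.3],
  [-0.11,-0.9,0,0,0,0,0.3],
  [-0.11,-0.9,0,0,0,0,0.3],
  [-0.11,-0.9,0,0,0,0,0.3],
  [-0.11,-0.9,0,0,0,0,0.3],
  [-0.11,-0.9,0,0,0,0,0.3],
  [-0.11,-0.9,0,0,0,0,0.3],
  [-0.11,-0.9,0,0,0,0,0.3],
  [-0.07,-0.6,0,0,0,0,0.3],
  [0,0,0,0,0,0,0.3],
  [0,0,0,0,0,0,0.3],
  [0,0,0,0,0,0,0.3],
])

```text
t: 28.95
tcp_pos: [504.4, -172.7, 119.0]
ee_rot: [-0.0, 0.092, 0.996, 0.0]
contact_force: [-0.2, -0.1, -1.3]
width: 40.7
grip_force: 81.1
```

```bash
python3 - <<'E'
from h import *
plan(503,-182.1,45,169.4)
E
```

```text
t 28.9 tcp [ 504.4 -172.7  119. ] yaw 169.4 tilt 0.03 w 40.7 | turn z units 0.0 shift units (end axes) [-0.009 -0.238  1.85 ] (start axes) [-0.009 -0.239  1.85 ]
```

jog_arm([
  [-0.01,-0.24,0.3,0,0,0,0.3],
  [0,0,0.5,0,0,0,0.3],
  [0,0,0.6,0,0,0,0.3],
  [0,0,0.4,0,0,0,0.3],
  [0,0,0,0,0,0,0.3],
  [0,0,0,0,0,0,0.3],
  [0,0,0,0,0,0,0.3],
])

```text
t: 29.65
tcp_pos: [503.8, -183.3, 47.6]
ee_rot: [0.001, 0.092, 0.996, -0.0]
contact_force: [-1.0, 0.0, -0.6]
width: 40.1
grip_force: 81.1
```

```bash
python3 - <<'E'
from h import *
s=r.observe();x,y,z=s["tcp_pos"];plan(503,-182.1,14.4,169.4);u=z-9.4
overlay("d2","side",(325,200,150,140),[(rect(502,-181.9,12,-10.6,208,60),(0,255,0)),(rect(502,-181.9,5,-10.6,198,50),(0,255,255)),(rect(x-1.2,y+.2,u+32,-10.6,190,42),(255,0,255)),(rect(x-1.2,y+.2,u,-10.6,190,42),(255,0,0))])
E
```

```text
t 29.6 tcp [ 503.8 -183.3   47.6] yaw 169.4 tilt 0.07 w 40.1 | turn z units 0.0 shift units (end axes) [0.025 0.027 0.831] (start axes) [0.026 0.027 0.831]
```

View pics/d2.png

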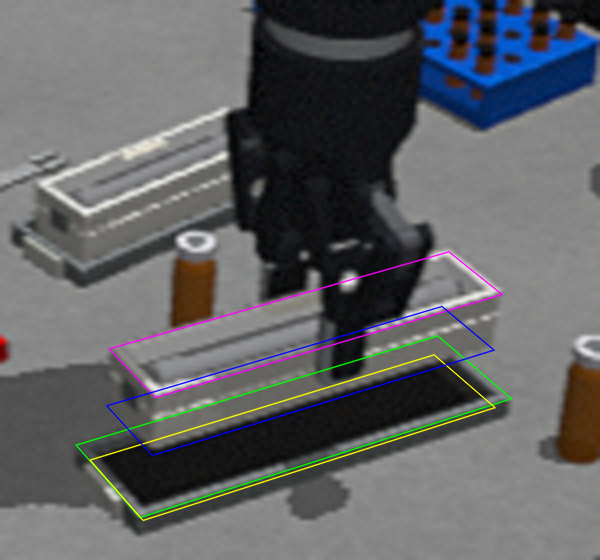

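Everything lines up to 1–2 px and both vials are clear. I'll lower box_150.

jog_arm([
  [0.02,0.02,0.2,0,0,0,0.3],
  [0,0,0.25,0,0,0,0.3],
  [0,0,0.15,0,0,0,0.3],
  [0,0,0.1,0,0,0,0.3],
  [0,0,0.08,0,0,0,0.3],
  [0,0,0.04,0,0,0,0.3],
  [0,0,0,0,0,0,0.3],
  [0,0,0,0,0,0,0.3],
])

```text
t: 30.5
tcp_pos: [502.4, -182.1, 14.4]
ee_rot: [-0.0, 0.093, 0.996, 0.0]
contact_force: [-1.8, 1.2, 5.1]
width: 40.7
grip_force: 81.8
```

jog_arm([
  [0,0,0,0,0,0,0.5],
  [0,0,0,0,0,0,0.7],
  [0,0,0,0,0,0,0.8],
  [0,0,0,0,0,0,0.8],
  [0,0,-0.3,0,0,0,0.8],
  [0,0,-0.7,0,0,0,0.8],
  [0,0,-0.9,0,0,0,0.8],
  [0,0,-0.9,0,0,0,0.8],
  [0,0,-0.5,0,0,0,0.8],
  [0.4,0.5,0,0,0,0,0.8],
  [0.5,0.9,0,0,0,0,0.8],
  [0.5,0.9,0,0,0,0,0.8],
])

```text
t: 31.7
tcp_pos: [464.1, -80.8, 147.1]
ee_rot: [0.001, 0.093, 0.996, -0.0]
contact_force: [-0.8, 0.3, 0.5]
width: 68.1
grip_force: 0.0
```

jog_arm([
  [0.4,0.9,0,0,0,0,0.8],
  [0.4,0.9,0,0,0,0,0.8],
  [0.4,0.9,0,0,0,0,0.8],
  [0.2,0.9,0,0,0,0,0.8],
  [0.2,0.9,0,0,0,0,0.8],
  [0.2,0.9,0,0,0,0,0.8],
  [0,0.9,0,0,0,0,0.8],
  [0,0.9,0,0,0,0,0.8],
  [0,0.9,0,0,0,0,0.8],
  [0,0.9,0,0,0,0,0.8],
  [0,0.7,0,0,0,0,0.8],
  [0,0.3,0,0,0,0,0.8],
])

```text
t: 32.9
tcp_pos: [467.7, 327.3, 146.9]
ee_rot: [0.0, 0.092, 0.996, 0.001]
contact_force: [0.2, 0.5, -0.3]
width: 68.5
grip_force: 0.0
```

```bash
python3 - <<'E'
from h import *
T=[(514.2,171,-.2,56),(582.3,12.8,.7,140),(502,-181.9,-10.6,190),(585,-374.5,-12.7,90)]
overlay("fin","top",(220,140,340,160),[(rect(x,y,37,a,L,42),(255,0,255)) for x,y,a,L in T]+[(rect(x,y,12,a,L+18,60),(0,255,0)) for x,y,a,L in T],2.35)
print(r.observe()["tcp_pos"].round(0),r.observe()["t"])
E
```

```text
[468. 328. 147.] 32.95
```

View pics/fin.png

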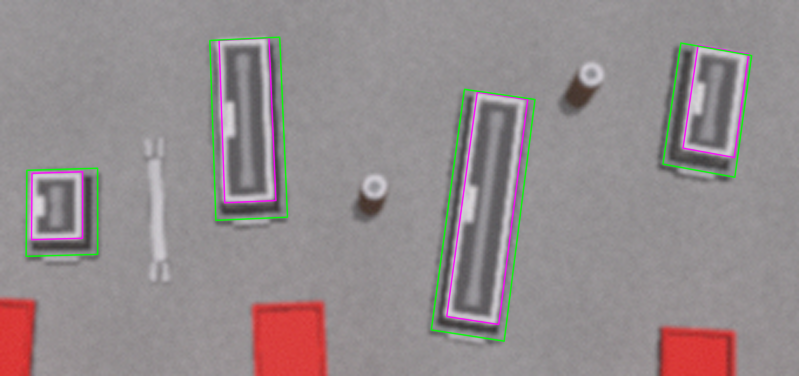

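All four lids fall on their outlines inside their trays, and both vials are upright at (373,190) and (590,80). I'll let the arm settle and hand in.

jog_arm([
  [0,0,0,0,0,0,0.8],
  [0,0,0,0,0,0,0.8],
  [0,0,0,0,0,0,0.8],
  [0,0,0,0,0,0,0.8],
])

```text
t: 33.35
tcp_pos: [467.5, 324.1, 146.4]
ee_rot: [0.0, 0.093, 0.996, -0.0]
contact_force: [0.3, 0.2, -0.4]
width: 68.2
grip_force: 0.0
```

```bash
python3 -c "
from bench import r
print(r.close_job())"
```

```text
the job is handed in; nothing more can be done
None
```

All four boxes lie lid up in their own trays with the vials undisturbed in the last camera view, and the job was handed in at about 33 s; the hand-in gave no verdict.

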